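# Refit the protective pad on the bench support bar

### The arm

A 6-joint arm with a two-finger parallel gripper is mounted at the origin on the work surface. World frame = base frame: x ahead of the robot, y to its left, z up, the work surface at z = 0. Lengths are in m, angles in degrees, forces in N, time in s.
With the tool pointing down it reaches from about 0.25 to 0.725 m from the base axis. Payload 9.7 kg.
Tool frame: the origin (TCP) lies on the centre line of the jaws, within the pads' length; the fingertips stand 17 mm ahead of it and the grasp point (between the pads) lies 2 mm behind it (bot.tip_extent is the distance from the TCP to the fingertips, in m); z points along the fingers, y is the line along which they close (so a half turn about z gives the same grasp; the last joint's range is limited). The gripper opens to 85 mm and grips with 20 to 120 N. Pads are 22 mm wide; open, the fingers measure 114 mm over their backs; the gripper's body (76 mm by 85 mm) begins 54 mm behind the grasp point. The pads swing forward as they close: fully open they stand 13 mm farther back than shut.
Start: joints at [67.724, 4.979, 10.078, 95.1, 0, 90], TCP at [0.208, 0.509, 0.248] pointing down, gripper open.
Joint ranges: [-179.16, 179.16], [-48.56, 103.87], [-65.8, 70.77], [-126.05, 130.52], [-82.76, 87.17], [-180, 180]. Speed limits (degrees/s): [127.2, 127.2, 147.25, 180, 180, 180].

### API

Orientations are given as [roll, pitch, yaw] about the fixed x, y, z axes, in that order (R = Rz(yaw) Ry(pitch) Rx(roll)).
In Python, from workcell import bot gives the robot as it stands.
- The arm moves only by the tool carry_out, never from a script. Its argument "moves" is text: rows parted by semicolons, each of 7 numbers parted by spaces: the shift along the tool's x, y, z in mm, then the turn, a rotation vector about the tool's x, y, z in degrees, then the finger opening in mm, from 0 to 85.4. A call has 1 to 20 rows; each row is the pose to reach, as a shift and turn from the pose commanded when the call began, along the tool's axes at that moment; what a row does not reach only later rows make up. A row lasts 1/10 s, in which the tool goes at most 50 mm and 8.59 degrees, less where a joint would pass 70% of its speed; a pose out of reach is approached as far as the arm can. A call with a gripper value outside its range is refused whole. The fingers move at their own pace and stop on an object; "force" is the grip in N (left out, the last holds). Time passes only in rows, so rows that repeat a pose let the fingers close. It gives the time, the measured TCP pose, the force, the opening and the grip force at its end, in the units of the state.
- bot.get_obs(): the state, without advancing time (a new reading comes with each control period).
- bot.camera(name): name is "scene" or "top"; returns a dict with "img" (420x560x3 uint8, red, green, blue), "mtx" (3x3 intrinsics, pixels), "k1" (the pictures are not rectified: a ray, as slopes to the right and down, at radius r is drawn at 1 + k1 r^2 times it, then the intrinsics apply), "position" and "orientation" of the camera in the world. Camera axes: x right, y up, looking along -z (the intrinsics and any distortion apply to the point x, -y, -z); pixel columns grow to the right and rows downward; lengths in m; the calibration is good to about 2 mm. A picture is of the moment at which its call begins. There is no depth.
- bot.job_done(): hands the job in; it is judged then, once.
The state is a dict: "time": time; "q": joint angles; "qd": joint speeds; "joint_efforts": joint torques, N m; "ee_pos": TCP position; "tcp_rot": TCP orientation; "wrist_force": force on the tool from outside, world axes, zero at the start; "torque": the same for the moment, N m; "opening": finger opening in m; "grasp_force": force on a finger pad.
Only numpy, scipy, OpenCV 4.12 (cv2) and the standard library are available. Lean on these libraries where they do the work, as an engineer would, in place of code of your own. Each camera call takes 0.05 s, during which the arm holds its last target. There are 200 camera calls.

### The job

Put the black protective pad back on the bench support bar so that a bumper can be laid on it: set it astride the bar, push it along until you feel it drop over the two snap studs, then press it down at both ends until both studs have snapped through and the pad lies flat on the bar all along. Let go of it and leave the oil bottle, the wrench and the tin where they are.

Things in the scene. Friction and masses are not known exactly. Their poses are not given: they have to be found in the camera images.
- pad_mid (a point): Centre of the loose pad, half-way up (22 mm above its lower edges): a stiff black rubber-faced channel, open downward and at both ends, 43 mm wide (x), 196 mm long (y), 44 mm high (z, up), about 0.3 kg, the same either way round. Its side walls are 6 mm thick with 31 mm between them and hang 38 mm below its flat top web. It starts standing on the bench on its wall edges.
- pad_top (a point): Centre of the top face of the pad's web, 22 mm above pad_mid. The web is 6 mm thick. Two holes, 16 mm (x) by 18 mm (y), go through it, centred 50 mm either side of this point along y. The flat web between the holes is 82 mm long and is the place to press: about 28 mm from this point along y, first towards one hole, then the other.
- bar_mid (a point): Middle of the top face of the fixed bar, 120 mm above the bench. The bar is aluminium, 26 mm wide (x), 320 mm long (y, along the bar), 30 mm deep (underside 90 mm above the bench), on a post and foot (70 x 50 mm) at either end. When fully home the pad's web lies flat on this face: pad_mid 16 mm below this point, the studs standing 18 mm proud of the web.
- rest_mid (a point): Point 24 mm above bar_mid, level with the tops of two white snap studs standing on the bar, 100 mm apart along it. The middle of the pair is up to 15 mm to either side of this point along the bar, not measured: find it by touch or sight. With its holes off the studs the pad rests on their tops (web underside at this height), astride the bar; set it down within 30 mm of here along the bar, or it may tip.
- bar_end (a point): Centre of the bar's +y end, top face (160 mm from bar_mid). Each stud: core 7 (x) by 10 mm (y), 24 mm high, and a sprung sloping prong on each x side, 21 mm across near the foot. Once its holes meet the studs the pad drops 8 to 12 mm onto the prongs and the cores stop its slide (4 mm play each way). 15 to 24 N pressed beside a stud then snaps it through just before the web lies flat.
- oil_mid (a point): Centre of a blue oil bottle, 70 mm across and 190 mm high (0.6 kg), a bystander on the bench.
- wrench_mid (a point): Middle of a steel wrench, 180 mm long, lying flat on the bench, a bystander.
- tin_mid (a point): Centre of a dark metal tin, 80 mm across and 70 mm high, a bystander on the bench.
Things that resemble listed ones, but are neither listed nor needed, are in the scene too. Of the things like the part that bears pad_mid, leave any that is purple; of the rest the larger one is meant.

How it is judged (in metres and radians):
At the end, for the whole second after the job is handed in: The pad sits astride the bar with both studs snapped through its holes: its centre within 3 mm of 16 mm below the bar's top face, within 6 mm of the bar's centre line and within 24 mm of its middle along it, tilted less than 2 degrees and in line with the bar within 6 degrees (z of pad_mid in the frame of bar_mid between -0.019 and -0.013 m and y of pad_mid in the frame of bar_mid between -0.024 and 0.024 m and x of pad_mid in the frame of bar_mid between -0.006 and 0.006 m and angle between pad_mid's own z axis and vertical below 0.035 rad and angle between the y axis of pad_mid and the y axis of bar_mid, either way round below 0.1 rad); the robot touches nothing.
It fails at once if the oil bottle is shifted by more than 30 mm or knocked over (distance of oil_mid from where it was at the start of the episode above 0.03 m).
It fails at once if the wrench is shifted by more than 30 mm or knocked over (distance of wrench_mid from where it was at the start of the episode above 0.03 m).
It fails at once if the tin is shifted by more than 30 mm or knocked over (distance of tin_mid from where it was at the start of the episode above 0.03 m).
It also fails if it takes over 61 s, if anything falls off the work surface, if the arm or the gripper's body presses on something with over 40 N, if the wrist force passes 120 N, or if a joint passes its speed limit or range.

## Working session

There is one attempt and no reset: what is moved stays moved. The work goes in short steps, Python scripts to look and compute and a tool call to move; the robot and the scene stay as the last step left them, time stands still between calls to the robot, and variables do not carry over. Pictures are saved under pics/ and viewed, at most 10 in all, crops included, and the job is handed in when it is done.

Besides the shell and the picture viewer there is one more tool, called by a JSON object that holds its "fn" and its "kwargs". carry_out: Moves the arm, as the interface text tells. Its arguments: {"type":"object","properties":{"moves":{"type":"string"},"force":{"type":"number"}},"required":["moves"]}

```bash
mkdir -p pics
cat > h.py <<'E'
import numpy as np, cv2
from scipy.spatial.transform import Rotation as R
from workcell import bot
def ray(c,u,v):
    K=np.array(c["mtx"]); p=np.array([(u-K[0,2])/K[0,0],(v-K[1,2])/K[1,1]]); s=p.copy()
    for _ in range(20): s=p/(1+c["k1"]*(s@s))
    return rot(c)@np.array([s[0],-s[1],-1.])
def rot(c):
    o=np.array(c["orientation"],float)
    if o.shape==(3,3): return o
    return R.from_euler('xyz',o,degrees=True).as_matrix()
def atz(c,u,v,z):
    d=ray(c,u,v);p=np.array(c["position"]);return p+d*(z-p[2])/d[2]
def tri(a,b):  # a=(cam,u,v)
    p1,d1=np.array(a[0]["position"]),ray(*a);p2,d2=np.array(b[0]["position"]),ray(*b)
    t=np.linalg.lstsq(np.c_[d1,-d2],p2-p1,rcond=None)[0]
    x,y=p1+d1*t[0],p2+d2*t[1];return (x+y)/2,np.linalg.norm(x-y)
E
python3 - <<'E'
from h import *
import pickle
d={}
for n in("scene","top"):
    c=bot.camera(n);d[n]=c;cv2.imwrite(f"pics/{n}0.png",cv2.resize(c["img"][:,:,::-1],(784,588)))
    print(n,c["position"],c["orientation"],c["mtx"],c["k1"])
pickle.dump(d,open("c0.pkl","wb"));print(bot.get_obs())
E
```

```text
scene [0.90754244 0.54675017 1.28136663] [ 30.17233891  -0.44180065 143.11933489] [[528.30671301   0.         279.86613037]
 [  0.         528.30671301 209.70236064]
 [  0.           0.           1.        ]] -0.03317968662037588
top [ 0.30776095 -0.00864942  1.4560024 ] [  8.61629382   1.06643579 -91.52662712] [[512.46970282   0.         284.99520784]
 [  0.         512.46970282 207.94538717]
 [  0.           0.           1.        ]] 0.024160583802151903
{'time': 0.1, 'q': array([6.77225988e+01, 5.00865541e+00, 1.00393352e+01, 9.50980162e+01,
       1.50283102e-03, 9.00003201e+01]), 'qd': array([ 0.03498879, -0.11057724,  0.04315608, -0.02669082, -0.03552046,
        0.02141062]), 'joint_efforts': array([ 2.19200476e-03, -5.21557045e+01,  4.65655088e+01,  1.60531449e-02,
        1.36628501e-04, -8.20991914e-07]), 'ee_pos': array([0.20842874, 0.50879181, 0.24765021]), 'tcp_rot': array([-1.79932664e+02, -1.50245379e-03,  1.57722277e+02]), 'wrist_force': array([ 0.12810872, -0.08487127, -0.27316616]), 'torque': array([ 0.02530849, -0.06539324, -0.00261961]), 'grasp_force': 0.0, 'opening': 0.08520364885404881}
```

View pics/scene0.png

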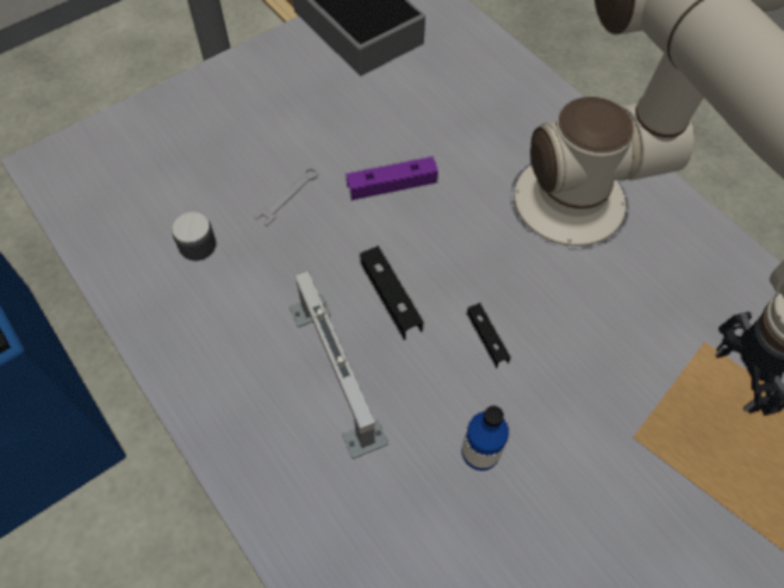

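View pics/top0.png

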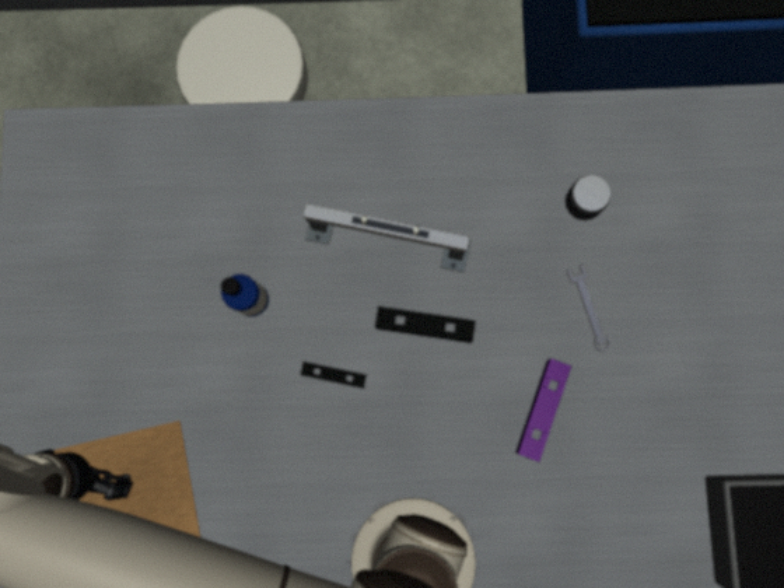

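The scene shows three pad-like things (pixels in the 784-wide top view): purple at (545,410), large black at (425,324) and small black at (334,375). The purple one is excluded and the larger of the two black ones is meant, so it is (425,324), or (391,293) in the scene view. The bar runs from (305,212) to (468,243), with the studs near (365,219) and (416,231). I'll confirm these in an enlarged crop.

Run:
```python
import pickle,cv2
d=pickle.load(open("c0.pkl","rb"))
def crop(n,x,y,w,h,s,f):
    cv2.imwrite(f,cv2.resize(d[n]["img"][y:y+h,x:x+w,::-1],None,fx=s,fy=s,interpolation=cv2.INTER_CUBIC))
crop("top",210,140,135,110,5.9,"pics/topc.png")
crop("scene",200,170,180,160,3.7,"pics/scenec.png")
```

```text
(no output)
```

View pics/topc.png

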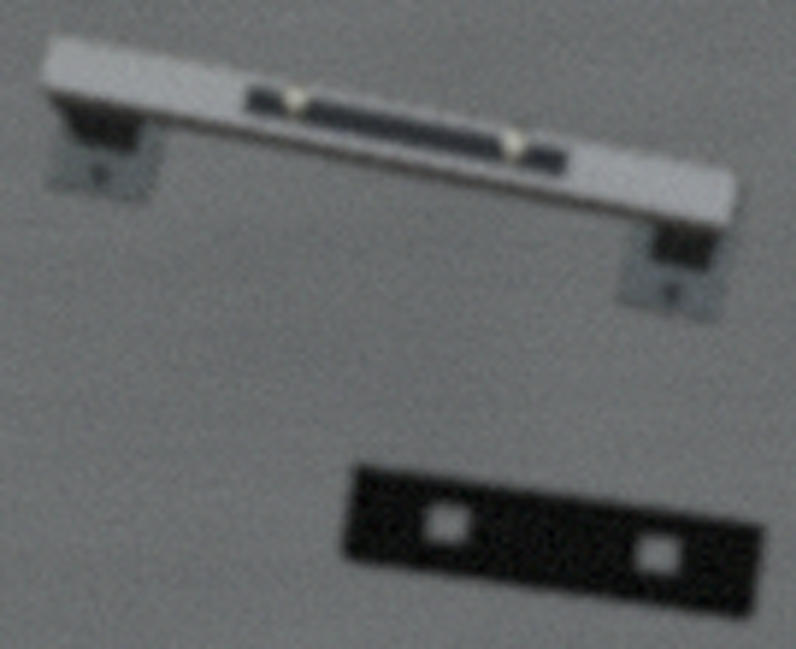

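View pics/scenec.png

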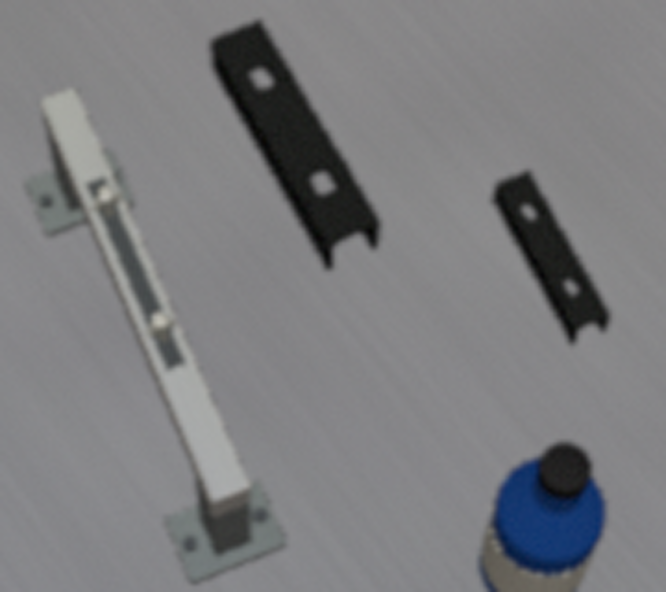

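The crops confirm it: the large black pad has its holes at (448,523) and (659,554) in the top crop, and (262,79) and (323,182) in the scene crop. The stud tops are at (296,99) and (513,145) in the top crop, and (160,320) and (106,193) in the scene crop.

```bash
cat > m.py <<'E'
from h import *
import pickle
d=pickle.load(open("c0.pkl","rb"));T,S=d["top"],d["scene"]
t=lambda x,y:(T,(x+.5)/5.9-.5+210,(y+.5)/5.9-.5+140)
s=lambda x,y:(S,(x+.5)/3.7-.5+200,(y+.5)/3.7-.5+170)
np.set_printoptions(precision=4,suppress=True)
f=lambda x,y:(T,x/1.4,y/1.4)
g=lambda x,y:(S,x/1.4,y/1.4)
P={"holeL":(t(448,523),s(323,182)),"holeR":(t(659,554),s(262,79)),
"studL":(t(296,99),s(160,320)),"studR":(t(513,145),s(106,193)),
"barL+":(t(57,38),s(212,507)),"barL-":(t(42,88),s(248,487)),"barR+":(t(738,173),s(42,100)),"barR-":(t(725,222),s(76,90)),
"padL+":(t(357,467),s(328,250)),"padR-":(t(750,610),s(262,21)),"padR+":(t(763,525),s(212,44)),"padL-":(t(345,552),s(378,222))}
r={k:tri(*v) for k,v in P.items()}
for k,(x,e) in r.items(): print(k,x,round(e,4))
for a,b in(("holeL","holeR"),("studL","studR"),("barL+","barR+"),("barL-","barR-")):
    v=r[a][0]-r[b][0];print(a,(r[a][0]+r[b][0])/2,np.linalg.norm(v),np.degrees(np.arctan2(v[1],v[0])))
z=lambda q,h:atz(*q,h)
for n,h,ks in(("T",0.044,("holeL","holeR")),("B",.144,("studL","studR")),("C",.12,("barL+","barL-","barR+","barR-"))):
    for i in(0,1):
        p=[z(P[k][i],h) for k in ks];print(n,i,np.mean(p,0),[x[:2] for x in p])
print("oil",tri(f(231,287),g(493,414)))
E
python3 m.py
```

```text
holeL [0.4673 0.0107 0.04  ] 0.0038
holeR [ 0.4499 -0.0879  0.0383] 0.0035
studL [0.6485 0.0723 0.1405] 0.0032
studR [ 0.6243 -0.0243  0.1423] 0.004
barL+ [0.689  0.184  0.1076] 0.0028
barL- [0.6641 0.1896 0.1148] 0.0041
barR+ [ 0.6132 -0.1251  0.1183] 0.0022
barR- [ 0.5902 -0.1179  0.1191] 0.001
padL+ [0.4958 0.0536 0.0323] 0.0029
padR- [ 0.4213 -0.1284  0.0429] 0.0015
padR+ [ 0.4619 -0.1369  0.0373] 0.0022
padL- [0.455  0.0597 0.0384] 0.0034
holeL [ 0.4586 -0.0386  0.0392] 0.100174454584032 80.01247110749031
studL [0.6364 0.024  0.1414] 0.09960776805331671 75.9331664349865
barL+ [0.6511 0.0295 0.1129] 0.3184738546712231 76.2243683003655
barL- [0.6272 0.0359 0.1169] 0.3162194865479075 76.48160479974271
T 0 [ 0.4568 -0.0372  0.044 ] [array([0.4655, 0.012 ]), array([ 0.4481, -0.0864])]
T 1 [ 0.4615 -0.0377  0.044 ] [array([0.4699, 0.011 ]), array([ 0.4531, -0.0864])]
B 0 [0.6344 0.0252 0.144 ] [array([0.6464, 0.0732]), array([ 0.6224, -0.0229])]
B 1 [0.6382 0.0238 0.144 ] [array([0.6503, 0.0726]), array([ 0.626, -0.025])]
C 0 [0.6369 0.033  0.12  ] [array([0.6845, 0.1832]), array([0.6613, 0.1902]), array([ 0.612 , -0.1242]), array([ 0.5896, -0.1174])]
C 1 [0.641  0.0334 0.12  ] [array([0.6922, 0.1869]), array([0.6666, 0.1897]), array([ 0.6144, -0.125 ]), array([ 0.5908, -0.1177])]
oil (array([0.5192, 0.3118, 0.1802]), np.float64(0.00318184210075592))
```

```bash
cat > go.py <<'E'
from h import *
import sys
x,y,z,yaw=map(float,sys.argv[1:5])
o=bot.get_obs();Rm=R.from_euler('xyz',o["tcp_rot"],degrees=True)
Rt=R.from_euler('xyz',[180,0,yaw],degrees=True)
print("shift",np.round(Rm.inv().apply(np.array([x,y,z])-o["ee_pos"])*1000,1),"turn",np.round((Rm.inv()*Rt).as_rotvec(degrees=True),2),"t",o["time"])
E
python3 go.py .459 -.0375 .12 80
```

```text
shift [-439.  -410.4  128.1] turn [-6.000e-02  4.000e-02  7.772e+01] t 0.1
```

{"fn": "carry_out", "kwargs": {"moves": "-439 -410 60 0 0 77.7 85;-439 -410 60 0 0 77.7 85;-439 -410 60 0 0 77.7 85;-439 -410 60 0 0 77.7 85;-439 -410 60 0 0 77.7 85;-439 -410 60 0 0 77.7 85;-439 -410 60 0 0 77.7 85;-439 -410 60 0 0 77.7 85;-439 -410 60 0 0 77.7 85;-439 -410 60 0 0 77.7 85;-439 -410 60 0 0 77.7 85;-439 -410 60 0 0 77.7 85;-439 -410 60 0 0 77.7 85;-439 -410 60 0 0 77.7 85;-439 -410 90 0 0 77.7 85;-439 -410 128 0 0 77.7 85;-439 -410 128 0 0 77.7 85;-439 -410 128 0 0 77.7 85", "force": 40}}

```text
time: 1.9
ee_pos: [0.4588, -0.0358, 0.121]
tcp_rot: [-180.0, -0.0, 80.1]
wrist_force: [-0.7, -0.1, -0.1]
opening: 0.0851
grasp_force: 0.0
```

```bash
python3 go.py .459 -.0375 .03 80
```

```text
shift [-1.7  0.5 91. ] turn [-0.04 -0.    0.12] t 1.9
```

{"fn": "carry_out", "kwargs": {"moves": "-2 0 40 0 0 0 85;-2 0 70 0 0 0 85;-2 0 85 0 0 0 85;-2 0 91 0 0 0 85;-2 0 91 0 0 0 85;-2 0 91 0 0 0 60;-2 0 91 0 0 0 50;-2 0 91 0 0 0 36;-2 0 91 0 0 0 36;-2 0 91 0 0 0 36;-2 0 91 0 0 0 36;-2 0 91 0 0 0 36", "force": 40}}

```text
time: 3.1
ee_pos: [0.4595, -0.0389, 0.0304]
tcp_rot: [179.9, -0.0, 80.0]
wrist_force: [-1.1, 0.2, 4.8]
opening: 0.0425
grasp_force: 41.8
```

```bash
python3 go.py .640 .039 .21 76.2
```

```text
shift [ 108.   164.6 -179.4] turn [ 0.08 -0.02  3.82] t 3.1
```

{"fn": "carry_out", "kwargs": {"moves": "0 0 -30 0 0 0 36;0 0 -70 0 0 0 36;0 0 -120 0 0 0 36;0 0 -165 0 0 0 36;0 0 -180 0 0 0 36;30 40 -180 0 0 2 36;60 80 -180 0 0 3.8 36;85 125 -180 0 0 3.8 36;100 155 -180 0 0 3.8 36;108 165 -180 0 0 3.8 36;108 165 -180 0 0 3.8 36;108 165 -180 0 0 3.8 36;108 165 -180 0 0 3.8 36"}}

```text
time: 4.4
ee_pos: [0.6394, 0.0385, 0.2097]
tcp_rot: [180.0, 0.0, 76.2]
wrist_force: [-0.3, 0.1, -2.0]
opening: 0.0426
grasp_force: 42.4
```

Run:
```python
from h import *
import pickle
d={n:bot.camera(n) for n in("scene","top")};pickle.dump(d,open("c1.pkl","wb"))
S=d["scene"]["img"][180:330,195:295,::-1];T=d["top"]["img"][125:225,195:355,::-1]
a=cv2.resize(S,None,fx=4,fy=4,interpolation=2);b=cv2.resize(T,None,fx=2.4,fy=2.4,interpolation=2)
im=np.zeros((600,800,3),np.uint8);im[:,:400]=a;im[:240,410:794]=b;im=im[:600]
cv2.imwrite("pics/a1.png",im);o=bot.get_obs();print(o["ee_pos"],o["tcp_rot"],o["wrist_force"])
```

```text
[0.63956136 0.03848105 0.21000008] [ 1.79959767e+02 -9.38261931e-03  7.61923432e+01] [-0.58824587  0.02210215 -1.70861789]
```

View pics/a1.png

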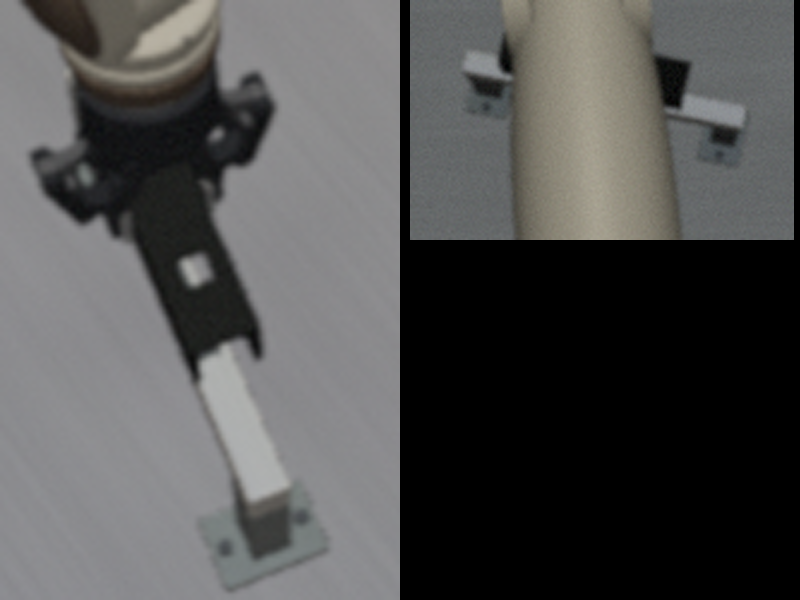

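Run:
```python
from h import *
import pickle
np.set_printoptions(precision=4,suppress=True)
d=pickle.load(open("c1.pkl","rb"));S,T=d["scene"],d["top"]
s=lambda x,y:(S,(x+.5)/4-.5+195,(y+.5)/4-.5+180)
t=lambda x,y:(T,(x-410+.5)/2.4-.5+195,(y+.5)/2.4-.5+125)
a=np.radians(76.2);ax=np.array([np.cos(a),np.sin(a)]);nx=np.array([ax[1],-ax[0]])
c=np.array([.6395,.0385])
def L(n,q,z,c=c):
    p=atz(*q,z)[:2]-c;print(n,"lat %.4f lon %.4f"%(p@nx,p@ax))
z=.224
L("hole",s(197,270),z);L("cornr+",s(192,356),z);L("corn-",s(253,330),z)
for y in(250,): pass
L("edge+",s(160,278),z);L("edge-",s(222,250),z)
L("top+",t(690,62),z);L("top-",t(680,107),z-.03)
m=np.array([.638,.033])
L("bar+",s(244,502),.12,m);L("bar-",s(288,487),.12,m);L("bar+b",s(208,400),.12,m);L("bar-b",s(238,358),.12,m)
```

```text
hole lat 0.0020 lon 0.0527
cornr+ lat 0.0233 lon 0.1001
corn- lat -0.0130 lon 0.0986
edge+ lat 0.0227 lon 0.0493
edge- lat -0.0153 lon 0.0465
top+ lat 0.0205 lon -0.0961
top- lat -0.0211 lon -0.0951
bar+ lat 0.0174 lon 0.1577
bar- lat -0.0094 lon 0.1592
bar+b lat 0.0135 lon 0.0908
bar-b lat -0.0128 lon 0.0727
```

Camera bias is now known from the held pad. The bar centre line is about (0.6375, 0.033), the studs sit about 8 mm to the -y side of it, and the pad is about 16 mm to the +y side of them. Lowering onto the stud tops.

{"fn": "carry_out", "kwargs": {"moves": "0 0 20 0 0 0 36;0 0 40 0 0 0 36;0 0 50 0 0 0 36;0 0 56 0 0 0 36;0 0 60 0 0 0 36;0 0 63 0 0 0 36;0 0 66 0 0 0 36;0 0 69 0 0 0 36;0 0 71 0 0 0 36;0 0 71 0 0 0 36;0 0 71 0 0 0 36"}}

```text
time: 5.6
ee_pos: [0.6402, 0.0389, 0.1384]
tcp_rot: [180.0, -0.0, 76.2]
wrist_force: [-0.6, 0.2, -1.4]
opening: 0.0425
grasp_force: 42.4
```

{"fn": "carry_out", "kwargs": {"moves": "0 0 1 0 0 0 36;0 0 2 0 0 0 36;0 0 2 0 0 0 36"}}

```text
time: 5.9
ee_pos: [0.6402, 0.039, 0.1365]
tcp_rot: [180.0, -0.0, 76.2]
wrist_force: [0.1, -1.3, -1.7]
opening: 0.0426
grasp_force: 42.7
```

{"fn": "carry_out", "kwargs": {"moves": "0 0 1 0 0 0 36;0 0 2 0 0 0 36;0 0 2 0 0 0 36;0 0 2 0 0 0 36"}}

```text
time: 6.3
ee_pos: [0.6403, 0.0389, 0.1364]
tcp_rot: [179.9, -0.0, 76.2]
wrist_force: [-4.8, 0.4, 10.8]
opening: 0.0427
grasp_force: 44.0
```

Contact at z 0.1364 with about 11 N: the pad is resting on the stud tops. Sliding toward the studs.

{"fn": "carry_out", "kwargs": {"moves": "-1 0 0 0 0 0 36;-2 0 0 0 0 0 36;-4 0 0 0 0 0 36;-6 0 0 0 0 0 36;-8 0 0 0 0 0 36;-10 0 0 0 0 0 36;-10 0 0 0 0 0 36"}}

```text
time: 7.0
ee_pos: [0.6388, 0.0298, 0.1363]
tcp_rot: [179.8, -0.1, 76.3]
wrist_force: [1.1, 2.6, 7.4]
opening: 0.0426
grasp_force: 43.7
```

{"fn": "carry_out", "kwargs": {"moves": "-1 0 0 0 0 0 36;-2 0 0 0 0 0 36;-3 0 0 0 0 0 36;-4 0 0 0 0 0 36;-4 0 0 0 0 0 36"}}

```text
time: 7.5
ee_pos: [0.6365, 0.0251, 0.1337]
tcp_rot: [-179.9, 0.0, 76.2]
wrist_force: [-0.4, 0.1, -2.5]
opening: 0.0425
grasp_force: 42.6
```

It dropped. Moving 2 mm further for centring, then lowering onto the prongs.

{"fn": "carry_out", "kwargs": {"moves": "-2 0 0 0 0 0 36;-2 0 3 0 0 0 36;-2 0 5 0 0 0 36;-2 0 7 0 0 0 36;-2 0 8 0 0 0 36;-2 0 8 0 0 0 36"}}

```text
time: 8.1
ee_pos: [0.6356, 0.0237, 0.1267]
tcp_rot: [-179.9, -0.0, 76.2]
wrist_force: [-7.5, 1.8, 4.4]
opening: 0.0424
grasp_force: 43.4
```

{"fn": "carry_out", "kwargs": {"moves": "0 0 0 0 0 0 60;0 0 0 0 0 0 80;0 0 0 0 0 0 80;0 0 -20 0 0 0 80;0 0 -60 0 0 0 80;0 0 -60 0 0 0 40;0 0 -60 0 0 0 0;0 0 -60 0 0 0 0;0 0 -60 0 0 0 0;0 0 -60 0 0 0 0;0 0 -60 0 0 0 0;0 0 -60 0 0 0 0"}}

```text
time: 9.3
ee_pos: [0.6363, 0.0234, 0.186]
tcp_rot: [-180.0, 0.0, 76.2]
wrist_force: [0.6, -0.1, 0.7]
opening: -0.0004
grasp_force: 0.0
```

```bash
python3 - <<'E'
from h import *
import pickle
d={n:bot.camera(n) for n in("scene","top")};pickle.dump(d,open("c2.pkl","wb"))
S=d["scene"]["img"][180:330,195:295,::-1]
cv2.imwrite("pics/a2.png",cv2.resize(S,None,fx=4,fy=4,interpolation=2))
E
python3 go.py .6360 .0255 .19 76.2
```

```text
shift [ 1.9 -0.8 -3.8] turn [-0.01  0.    0.02] t 9.4
```

View pics/a2.png

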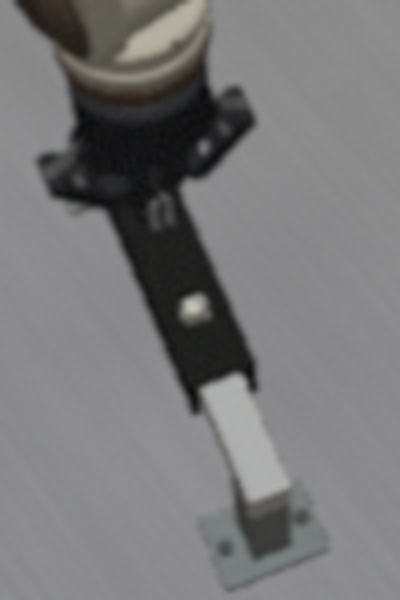

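The pad sits astride the bar with the stud showing in its hole at (195,307). Pressing the +y end first.

{"fn": "carry_out", "kwargs": {"moves": "28 0 0 0 0 0 0;28 0 15 0 0 0 0;28 0 22 0 0 0 0;28 0 25 0 0 0 0;28 0 28 0 0 0 0;28 0 30 0 0 0 0;28 0 31 0 0 0 0;28 0 31 0 0 0 0"}}

```text
time: 10.2
ee_pos: [0.6433, 0.0503, 0.1569]
tcp_rot: [179.9, -0.0, 76.2]
wrist_force: [-1.3, -0.7, 6.2]
opening: 0.0002
grasp_force: 3.1
```

{"fn": "carry_out", "kwargs": {"moves": "0 0 1 0 0 0 0;0 0 2 0 0 0 0;0 0 3 0 0 0 0;0 0 4 0 0 0 0;0 0 5 0 0 0 0;0 0 5 0 0 0 0"}}

```text
time: 10.8
ee_pos: [0.6438, 0.0505, 0.1537]
tcp_rot: [179.7, -0.1, 76.2]
wrist_force: [-1.8, 0.2, 8.0]
opening: 0.0002
grasp_force: 3.9
```

{"fn": "carry_out", "kwargs": {"moves": "0 0 1 0 0 0 0;0 0 2 0 0 0 0;0 0 3 0 0 0 0;0 0 4 0 0 0 0;0 0 5 0 0 0 0;0 0 5 0 0 0 0"}}

```text
time: 11.4
ee_pos: [0.6436, 0.0504, 0.149]
tcp_rot: [179.8, -0.1, 76.2]
wrist_force: [-5.0, 0.5, 15.6]
opening: 0.0
grasp_force: 8.1
```

{"fn": "carry_out", "kwargs": {"moves": "0 0 1 0 0 0 0;0 0 2 0 0 0 0;0 0 3 0 0 0 0;0 0 4 0 0 0 0;0 0 5 0 0 0 0;0 0 5 0 0 0 0"}}

```text
time: 12.0
ee_pos: [0.6435, 0.0502, 0.1431]
tcp_rot: [179.8, -0.0, 76.2]
wrist_force: [-3.8, -1.3, 14.6]
opening: -0.0001
grasp_force: 7.1
```

{"fn": "carry_out", "kwargs": {"moves": "0 0 1 0 0 0 0;0 0 2 0 0 0 0;0 0 2 0 0 0 0"}}

```text
time: 12.3
ee_pos: [0.6435, 0.0502, 0.143]
tcp_rot: [179.7, -0.1, 76.2]
wrist_force: [-9.1, -1.5, 25.7]
opening: -0.0003
grasp_force: 12.6
```

Hard stop at z 0.143, which is the flat height. Now the other end.

{"fn": "carry_out", "kwargs": {"moves": "0 0 -20 0 0 0 0;0 0 -35 0 0 0 0;-30 0 -35 0 0 0 0;-55 0 -35 0 0 0 0;-55 0 -30 0 0 0 0;-55 0 -25 0 0 0 0;-55 0 -21 0 0 0 0;-55 0 -18 0 0 0 0;-55 0 -15 0 0 0 0;-55 0 -13 0 0 0 0;-55 0 -11 0 0 0 0;-55 0 -10 0 0 0 0;-55 0 -10 0 0 0 0"}}

```text
time: 13.6
ee_pos: [0.6299, -0.0028, 0.1482]
tcp_rot: [-180.0, 0.0, 76.2]
wrist_force: [-0.2, -0.0, -0.0]
opening: -0.0004
grasp_force: 0.0
```

{"fn": "carry_out", "kwargs": {"moves": "0 0 1 0 0 0 0;0 0 2 0 0 0 0;0 0 3 0 0 0 0;0 0 4 0 0 0 0;0 0 5 0 0 0 0;0 0 5 0 0 0 0"}}

```text
time: 14.2
ee_pos: [0.6299, -0.0028, 0.1432]
tcp_rot: [180.0, 0.0, 76.2]
wrist_force: [-0.2, -0.1, 0.1]
opening: -0.0001
grasp_force: 0.0
```

{"fn": "carry_out", "kwargs": {"moves": "0 0 1 0 0 0 0;0 0 2 0 0 0 0;0 0 3 0 0 0 0;0 0 4 0 0 0 0;0 0 4 0 0 0 0"}}

```text
time: 14.7
ee_pos: [0.63, -0.0028, 0.143]
tcp_rot: [179.8, -0.0, 76.2]
wrist_force: [-9.0, -0.4, 21.9]
opening: 0.0002
grasp_force: 10.9
```

{"fn": "carry_out", "kwargs": {"moves": "0 0 1 0 0 0 0;0 0 2 0 0 0 0;0 0 2 0 0 0 0;0 0 -20 0 0 0 0;0 0 -60 0 0 0 0;-50 -45 -100 0 0 0 0;-90 -90 -100 0 0 0 0;-120 -130 -100 0 0 0 0;-140 -170 -100 0 0 0 0;-140 -200 -100 0 0 0 0;-140 -200 -100 0 0 0 0;-140 -200 -100 0 0 0 0"}}

```text
time: 15.9
ee_pos: [0.4017, -0.0914, 0.2402]
tcp_rot: [179.9, -0.0, 76.2]
wrist_force: [0.7, -0.7, 0.5]
opening: -0.0
grasp_force: 0.0
```

Run:
```python
from h import *
import pickle
d={n:bot.camera(n) for n in("scene","top")};pickle.dump(d,open("c3.pkl","wb"))
S=d["scene"]["img"][180:330,195:295,::-1];T=d["top"]["img"][135:200,210:345,::-1]
im=np.zeros((600,800,3),np.uint8);im[:,:400]=cv2.resize(S,None,fx=4,fy=4,interpolation=2)
b=cv2.resize(T,(390,188),interpolation=2);im[:188,410:]=b
cv2.imwrite("pics/a3.png",im);print(bot.get_obs()["ee_pos"])
```

```text
[ 0.40321418 -0.09117811  0.23943579]
```

View pics/a3.png

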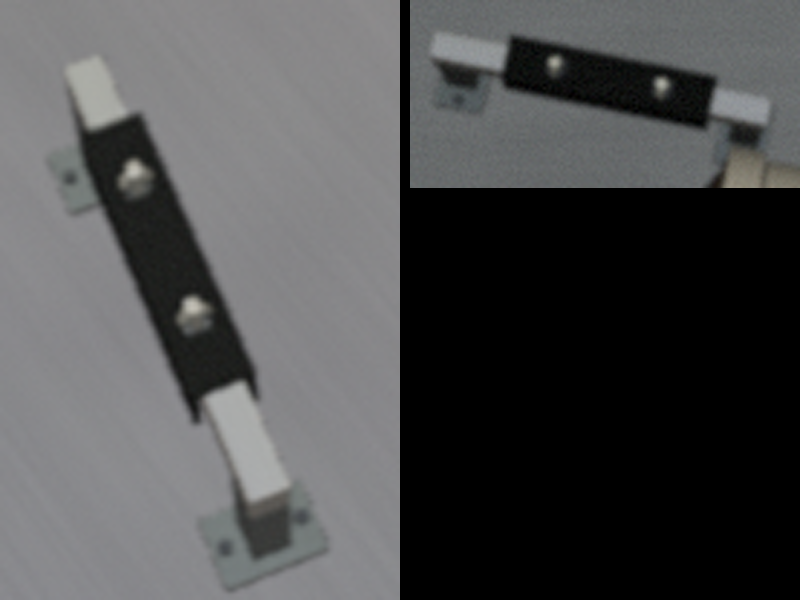

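Both studs stand proud, with prongs spread above the web, at (135,178) and (194,312). One confirming touch at the +y end before handing in.

```bash
python3 go.py .6435 .0502 .20 76.2
```

```text
shift [194.5 199.7  39.7] turn [ 0.06 -0.01  0.03] t 16.0
```

{"fn": "carry_out", "kwargs": {"moves": "40 40 0 0 0 0 0;75 75 0 0 0 0 0;110 110 0 0 0 0 0;145 145 0 0 0 0 0;175 175 0 0 0 0 0;195 199 10 0 0 0 0;195 199 40 0 0 0 0;195 199 70 0 0 0 0;195 199 85 0 0 0 0;195 199 91 0 0 0 0;195 199 94 0 0 0 0;195 199 95 0 0 0 0;195 199 95 0 0 0 0"}}

```text
time: 17.3
ee_pos: [0.6426, 0.0508, 0.1457]
tcp_rot: [179.9, -0.0, 76.2]
wrist_force: [0.2, -0.7, -0.1]
opening: -0.0
grasp_force: 0.0
```

{"fn": "carry_out", "kwargs": {"moves": "0 0 1 0 0 0 0;0 0 2 0 0 0 0;0 0 2 0 0 0 0"}}

```text
time: 17.6
ee_pos: [0.6424, 0.0508, 0.1431]
tcp_rot: [179.9, -0.0, 76.2]
wrist_force: [0.3, 0.4, 4.1]
opening: -0.0
grasp_force: 1.7
```

{"fn": "carry_out", "kwargs": {"moves": "0 0 1 0 0 0 0;0 0 3 0 0 0 0;0 0 4 0 0 0 0;0 0 4 0 0 0 0"}}

```text
time: 18.0
ee_pos: [0.6424, 0.0508, 0.143]
tcp_rot: [179.7, -0.1, 76.2]
wrist_force: [-9.3, -0.9, 25.2]
opening: -0.0001
grasp_force: 13.0
```

It lies flat at both ends. Lifting clear and handing in.

{"fn": "carry_out", "kwargs": {"moves": "0 0 -20 0 0 0 0;0 0 -60 0 0 0 0;0 0 -100 0 0 0 0;0 0 -100 0 0 0 0;0 0 -100 0 0 0 0;0 0 -100 0 0 0 0"}}

```text
time: 18.6
ee_pos: [0.6418, 0.0508, 0.2371]
tcp_rot: [-179.9, 0.0, 76.2]
wrist_force: [-0.7, -0.9, -0.5]
opening: 0.0002
grasp_force: 0.0
```

```bash
python3 -c "
from workcell import bot
o=bot.get_obs();print(o['ee_pos'],o['wrist_force']);print(bot.job_done())"
```

```text
[0.64182006 0.05082487 0.23710902] [-0.7061864  -0.86270933 -0.53731524]
the job is handed in; nothing more can be done
None
```

The large black pad is snapped over both studs and lies flat on the bar: a fingertip press at each end stopped at the same height. The gripper is clear, nothing else was touched on purpose, and the job was handed in at about 18.6 s; no verdict came back.

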